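# Catch the lid of the sample box and lower it shut

## Robot

A 6-joint arm with a two-finger parallel gripper is mounted at the origin on a cart in front of the work surface, level with it; the furniture and walls round the work are solid. World frame = base frame: x ahead of the robot, y to its left, z up, the work surface at z = 0. Lengths are in mm, angles in rad, forces in N, time in s.
With the tool pointing down it reaches from about 250 to 775 mm from the base axis. Payload 8.9 kg.
Tool frame: the origin (TCP) lies midway between the tips of the shut fingers; the grasp point (between the pads) lies 19 mm behind it; z points along the fingers, y is the line along which they close (so a half turn about z gives the same grasp; the last joint's range is limited). The gripper opens to 85 mm and grips with 20 to 120 N. Pads are 22 mm wide; open, the fingers measure 114 mm over their backs; the gripper's body (76 mm by 85 mm) begins 54 mm behind the grasp point. The pads swing forward as they close: fully open they stand 13 mm farther back than shut.
Start: joints at [1.102, 0.291, -0.153, 1.127, 0, 1.431], TCP at [170.017, 496.707, 231.305] pointing down, gripper open.
Joint ranges: [-2.52, 2.52], [-0.91, 1.74], [-1.3, 1.37], [-1.96, 2.02], [-1.52, 1.47], [-3.14, 3.14]. Speed limits (rad/s): [2.22, 2.22, 2.79, 3.14, 3.14, 3.14].

## Interface

Orientations are given as a unit quaternion [w, x, y, z].
In Python, from station import manip, viewer, spotter gives the robot as it stands.
- The arm moves only by the tool apply_moves, never from a script. Its argument "motion" is a list of rows, each a list of 4 numbers: the shift along the tool's x, y, z in mm, then the turn about the tool's z in degrees. A call has 1 to 8 rows; each row shifts and turns the commanded pose from where the row before left it, along the tool's axes as they then stand; what a row does not reach is not made up. A row lasts 1/8 s, in which the tool goes at most 62.5 mm and 10.7 degrees, less where a joint would pass 70% of its speed; a pose out of reach is approached as far as the arm can. A call with a gripper value outside its range is refused whole. "gripper" is the opening, from 0 (shut) to 1 (fully open), set as the call begins (left out, the last holds). The fingers move at their own pace and stop on an object; the grip force is fixed at half the most. Time passes only in rows, so rows that do not move let the fingers close. It gives the time, the measured TCP pose, the force, the opening and the grip force at its end, in the units of the state.
- manip.read_state(): the state, without advancing time (a new reading comes with each control period).
- viewer.get_image(name): name is "scene" or "top"; returns the picture (400x640x3 uint8, blue, green, red); there is no depth.
- viewer.camera_params(name): a dict with "vertical_fov" (degrees; the focal length in pixels is half the picture's height over the tangent of half this angle, whatever the lens; pixels are square), "cx", "cy" (the principal point, pixels), "R" (3x3) and "t" (3): a world point X has camera coordinates R X + t. Camera axes: x right, y down, z forward; pixel columns grow to the right and rows downward; lengths in mm; the calibration is good to about 2 mm. A picture is of the moment at which its call begins. camera_params takes no time and is no camera call.
- manip.hand_in(): hands the job in; it is judged then, once.
Trained networks look in the newest picture that a camera, given by its name, has taken for a name from the list of things; names that differ only in an ending like _2 or _b are one class to them, and where a whole thing is asked for, a point or a joint stands for the part that bears it (a point fixed in the world has none). Each returns a list of dicts, best first, with "score" (0 to 1); they miss things now and then, are a little off and sometimes report something else, mostly with a low value. They report only what shows in the picture. A call takes as long as a camera call.
- spotter.spot_in(camera, label): "position" ([row, column] as shares, 0 to 1, of the picture: columns of its width, rows of its height, amid what is visible of it).
- spotter.masks_of(camera, label): "mask" (400x640 bool, what is visible of it) and "position" ([row, column] as shares, 0 to 1, of the picture: columns of its width, rows of its height, amid what is visible of it).
- spotter.landmark_of(camera, label): "position" ([row, column] as shares, 0 to 1, of the picture: columns of its width, rows of its height: a listed point, or the origin of a listed thing).
The state is a dict: "clock": time; "qpos": joint angles; "dq": joint speeds; "tau": joint torques, N m; "ee_pos": TCP position; "eef_rot": TCP orientation; "force": force on the tool from outside, world axes, zero at the start; "moment": the same for the moment, N m; "gripper_width": finger opening in mm; "grasp_force": force on a finger pad.
Only numpy, scipy, OpenCV 4.12 (cv2) and the standard library are available. Lean on these libraries where they do the work, as an engineer would, in place of code of your own. Each camera call takes 0.05 s, during which the arm holds its last target. There are 200 camera calls.

## Task

The hinged lid of the sample box stands open, leaning back. With the fingertips tip it forward past upright, catch it on a finger as it falls, and lower it gently on the finger until it is fully shut; it must not fall or slam shut and must not be pinched. Leave the box and all the things in and around it where they are, then take the hand away.

Things in the scene. Friction and masses are not known exactly. Their poses are not given: they have to be found in the camera images.
- sample_box: Open grey plastic box on four small rubber feet, 130 mm deep (its x) by 120 mm wide (its y) by 75 mm high, walls 6 mm, 1.2 kg, standing loose on the bench between the two tall presses. Origin at the centre of its underside, z up, its x points away from its front to its hinge side; the front faces roughly toward the robot. It holds the tin and the coupling nut.
- box_lid (a joint): Hinge angle of the box's lid in rad: 0 shut and level, 1.57 upright, 1.75 fully open, leaning back on its stop (from between 1.6 and 1.75 it sinks back to it). The hinge is damped: once past upright (below about 1.5) the lid falls slowly at first, then at up to about 1.8 rad/s, and would be shut in about 2 s.
- lid_edge (a point): Middle of the lid's free edge, mid-thickness; moves with the lid. The lid is a flat aluminium plate 4 mm thick, 120 mm wide, about 0.2 kg, 155 mm from the hinge line to this edge. Shut, it lies on the box with its underside 1 mm above the walls and sticks out 25 mm past the front wall, so a finger can carry the edge from below until it is shut.
- hinge_line (a point): Middle of the hinge line: 65 mm behind the box's centre, 75 mm above its underside. The hinge axis is the box's y; the shut lid reaches from here along the box's -x. Its attitude is the box's.
- tin: Closed round aluminium moisture tin, diameter 59, 32 high, in the box; origin at the centre of its underside. To be left alone.
- nut: Steel hexagon coupling nut, 19 across, 22 high, in the box; origin at the centre of its underside. To be left alone.
- steel_cap: Steel loading cap with a centre knob, diameter 56, 29 high, on the bench near the front; origin at the centre of its underside. To be left alone.
- ring: Steel cutter ring, diameter 68, 30 high, on the bench near the front; origin at the centre of its underside. To be left alone.
- calliper: Sliding calliper lying on the bench at the left, 67 x 200 x 15; origin at the centre of its underside. To be left alone.

How it is judged (in metres and radians):
On the way, in this order (a step that is already met when the one before it is completed fails the run):
1. the lid is tipped past upright (below 1.45 rad) (value of joint box_lid below 1.45 rad).
2. the lid is caught: it rests on the fingers between 0.2 and 1.3 rad, hardly moving down (slower than 0.6 rad/s) (value of joint box_lid between 0.2 and 1.3 rad and velocity of joint box_lid above -0.6 rad/s and contact force between box_lid and the fingers above 0.1 N), for 0.15 s.
3. the lid is down (below 0.025 rad) (value of joint box_lid below 0.025 rad), for 0.2 s.
At the end, for the whole second after the job is handed in: The lid is shut (within 0.025 rad, 4 mm at its free edge), the box stands upright and still within 30 mm of where it stood, the tin and coupling nut are within 40 mm and the bystanders within 20 mm of where they were (value of joint box_lid below 0.025 rad and angle between sample_box's own z axis and vertical below 0.03 rad and linear speed of sample_box below 0.02 m/s and distance of sample_box from where it was at the start of the episode below 0.03 m and distance of each of tin, nut from where it was at the start of the episode below 0.04 m and distance of each of steel_cap, ring, calliper from where it was at the start of the episode below 0.02 m); the robot touches nothing.
It fails at once if the lid falls: it drops faster than 1.0 rad/s between 0.7 and 0.05 rad (value of joint box_lid between 0.05 and 0.7 rad and velocity of joint box_lid below -1 rad/s).
It fails at once if the lid is pinched or pressed hard (over 15 N) (contact force between box_lid and the fingers above 15 N).
It fails at once if the box is pushed more than 30 mm, lifted more than 8 mm or tipped (distance of sample_box from where it was at the start of the episode above 0.03 m or height (world z) of sample_box above 0.008 m or angle between sample_box's own z axis and vertical above 0.1 rad).
It fails at once if a bystander on the bench is moved more than 20 mm (distance of any of steel_cap, ring, calliper from where it was at the start of the episode above 0.02 m).
It fails at once if the tin or the coupling nut is lifted out of the box or shoved (more than 40 mm) (distance of any of tin, nut from where it was at the start of the episode above 0.04 m).
It also fails if it takes over 51 s, if anything falls off the work surface, if the arm or the gripper's body presses on something with over 40 N, if the wrist force passes 120 N, or if a joint passes its speed limit or range.

## Working session

There is one attempt and no reset: what is moved stays moved. The work goes in short steps, Python scripts to look and compute and a tool call to move; the robot and the scene stay as the last step left them, time stands still between calls to the robot, and variables do not carry over. Pictures are saved under pics/ and viewed, at most 11 in all, crops included, and the job is handed in when it is done.

Besides the shell and the picture viewer there is one more tool, called after ">>>" as a command line: name --pt "numbers of a row" for each row, then --argument value for the rest. apply_moves: Moves the arm, as the interface text tells. Its arguments: {"type":"object","properties":{"motion":{"type":"array"},"gripper":{"type":"number"}},"required":["motion"]}

```bash
mkdir -p pics; cat > h.py <<'E'
import numpy as np,cv2
from station import manip,viewer,spotter
def cam(n):
    p=viewer.camera_params(n);f=200/np.tan(np.radians(p['vertical_fov'])/2)
    return f,p['cx'],p['cy'],np.array(p['R']),np.array(p['t'])
def proj(n,X):
    f,cx,cy,R,t=cam(n);c=np.atleast_2d(X)@R.T+t
    return np.c_[cx+f*c[:,0]/c[:,2],cy+f*c[:,1]/c[:,2]]
def ray(n,u,v):
    f,cx,cy,R,t=cam(n);return -R.T@t,R.T@np.array([(u-cx)/f,(v-cy)/f,1])
def atz(n,u,v,z):
    o,d=ray(n,u,v);return o+d*(z-o[2])/d[2]
def tri(a,b):
    A=[];B=[]
    for o,d in(a,b):
        d=d/np.linalg.norm(d);P=np.eye(3)-np.outer(d,d);A.append(P);B.append(P@o)
    return np.linalg.lstsq(np.vstack(A),np.hstack(B),rcond=None)[0]
E
python3 - <<'E'
from h import *
np.set_printoptions(precision=3,suppress=True)
s=manip.read_state();print(s)
for n in('scene','top'):
    cv2.imwrite(f'pics/{n}0.png',viewer.get_image(n))
    f,cx,cy,R,t=cam(n);print(n,f,cx,cy,-R.T@t,R[2])
L={}
for l in['lid_edge','hinge_line','sample_box','tin','nut','steel_cap','ring','calliper']:
    for n in('scene','top'):
        r=spotter.landmark_of(n,l)
        for q in r[:2]:
            v,u=q['position'][0]*400,q['position'][1]*640;print(l,n,round(u),round(v),round(q['score'],2),atz(n,u,v,0))
        if r:L[l,n]=ray(n,r[0]['position'][1]*640,r[0]['position'][0]*400)
    if (l,'scene') in L and (l,'top') in L:print('  tri',tri(L[l,'scene'],L[l,'top']))
E
```

```text
{'clock': 0.0, 'qpos': array([ 1.102,  0.291, -0.154,  1.127, -0.   ,  1.432]), 'dq': array([ 0.   ,  0.   ,  0.001, -0.002,  0.001, -0.   ]), 'tau': array([ -0.004, -53.715,  33.137,   0.016,  -0.   ,   0.   ]), 'ee_pos': array([169.808, 496.313, 230.74 ]), 'eef_rot': array([-0.   ,  0.164,  0.986, -0.001]), 'force': array([0.094, 0.407, 0.668]), 'moment': array([ 0.029,  0.05 , -0.029]), 'grasp_force': 0.0, 'gripper_width': 85.54940173531637}
scene 384.4581537312368 321.974885076124 199.03061459366694 [ 199.339 -294.77   689.031] [ 0.394  0.589 -0.705]
top 401.2245006688807 318.64996536768297 195.42995323165016 [ 385.906  216.126 1143.248] [ 0.14  -0.006 -0.99 ]
lid_edge scene 389 150 0.64 [860.891 347.136   0.   ]
lid_edge top 352 144 0.77 [703.462 114.345   0.   ]
lid_edge top 223 241 0.5 [410.304 477.073   0.   ]
  tri [640.572 134.302 228.678]
hinge_line scene 365 206 0.71 [661.306 202.067   0.   ]
hinge_line top 348 169 0.67 [627.86  126.766   0.   ]
  tri [605.138 135.876  89.904]
sample_box scene 338 244 0.81 [535.931 141.206   0.   ]
sample_box top 346 195 0.84 [551.651 129.341   0.   ]
  tri [542.038 134.045   6.369]
tin scene 332 234 0.76 [540.912 171.316   0.   ]
tin top 334 197 0.83 [545.123 165.552   0.   ]
  tri [541.644 167.149   4.577]
nut top 353 203 0.37 [526.949 110.572   0.   ]
steel_cap scene 254 238 0.77 [383.725 260.028   0.   ]
steel_cap top 301 251 0.88 [387.572 254.989   0.   ]
  tri [385.071 255.706   4.272]
ring scene 343 356 0.81 [396.428 -74.562   0.   ]
ring top 299 249 0.53 [391.883 261.627   0.   ]
ring top 419 253 0.48 [391.134 -79.38    0.   ]
  tri [ 480.064  199.436 -587.052]
calliper scene 226 175 0.57 [415.05  496.413   0.   ]
calliper top 224 242 0.65 [406.8   473.439   0.   ]
  tri [406.752 467.629  25.205]
```

View pics/scene0.png

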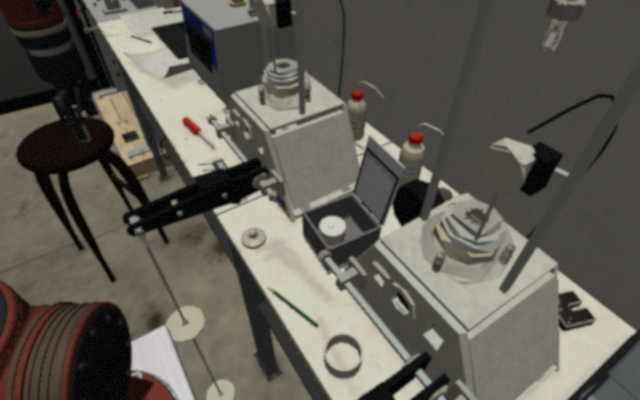

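View pics/top0.png

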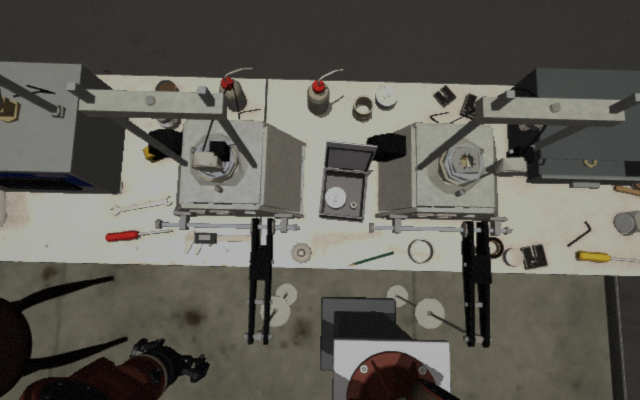

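Both views show the open box between the presses: rim about (320–367, 170–220) in top, and lid edge at (329–376, 146) in top and (389, 150) in scene. I'll enlarge this region to measure the yaw and the clearances.

```bash
python3 - <<'E'
import cv2,numpy as np
a=cv2.imread('pics/top0.png')[125:245,290:390];b=cv2.imread('pics/scene0.png')[130:270,295:415]
f=lambda i:cv2.resize(i,(400,480),interpolation=cv2.INTER_CUBIC)
a=cv2.resize(a,(400,480),interpolation=cv2.INTER_CUBIC);b=cv2.resize(b,(400,467),interpolation=cv2.INTER_CUBIC)
b=np.vstack([b,np.zeros((13,400,3),np.uint8)])
c=np.clip(np.hstack([a,b]).astype(float)*1.5,0,255).astype(np.uint8)
cv2.imwrite('pics/c1.png',c)
E
```

```text
(no output)
```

View pics/c1.png

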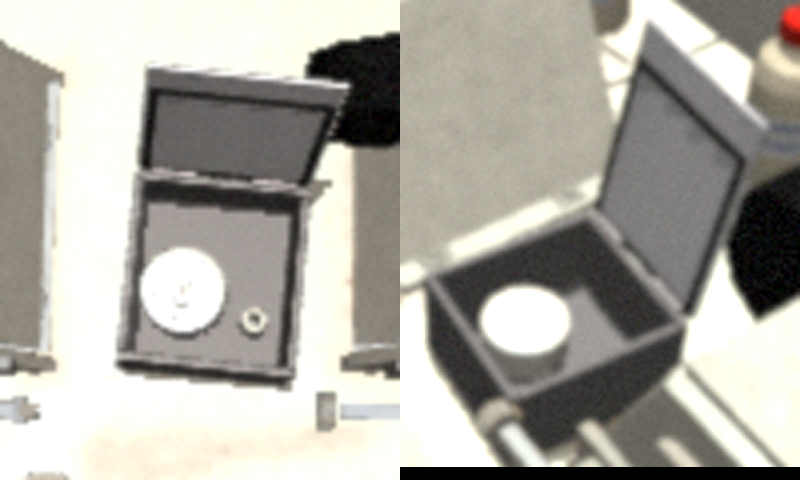

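```bash
cat > fit.py <<'E'
from h import *
from scipy.optimize import least_squares
np.set_printoptions(precision=2,suppress=True)
def pts(p):
    x,y,a,th=p;c,s=np.cos(a),np.sin(a);z=77;
    L=[[-65,60,75],[-65,-60,75],[65,60,75],[65,-60,75]]+[[65-155*np.cos(th),k,75+155*np.sin(th)] for k in(60,-60)]
    L=np.array(L,float);return np.c_[x+c*L[:,0]-s*L[:,1],y+s*L[:,0]+c*L[:,1],L[:,2]]
T=np.array([[319.5,215.5],[363.75,218.75],[323.75,169.5],[367.5,172.5],[326.5,141.75],[377.5,146.5]])
S=np.array([[304,213.4],[328,249.4],[353.5,193],[380.5,226.6],[369.4,136.6],[406,167.5]])
if __name__=='__main__':
    fun=lambda p:np.r_[(proj('top',pts(p))-T).ravel(),(proj('scene',pts(p))-S).ravel()]
    r=least_squares(fun,[540,134,0,1.7],loss='soft_l1',x_scale=[1,1,.01,.01]);print(r.x,r.cost);print(r.fun.reshape(-1,2));print(pts(r.x))
    print('rodR',tri(ray('top',369,227.5),ray('scene',325,253)))
    print('rodR tip by z=70..150',[atz('top',369,227.5,z) for z in(70,110,150)])
    print('lever tip',tri(ray('top',257,345),ray('scene',133,225)),'lever near',tri(ray('top',262,222),ray('scene',265,172)))
E
python3 fit.py
```

```text
[543.17 142.59  -0.07   1.77] 8.481797158446177
[[-0.51 -0.08]
 [-0.02  1.08]
 [-0.11 -1.59]
 [ 0.14 -0.27]
 [-0.18  0.04]
 [-0.36  0.25]
 [-2.13 -0.87]
 [ 1.1   1.77]
 [-1.27 -0.08]
 [ 2.03  1.01]
 [ 0.36 -1.88]
 [-0.05  0.56]]
[[482.71 207.16  75.  ]
 [473.98  87.48  75.  ]
 [612.37 197.69  75.  ]
 [603.63  78.01  75.  ]
 [642.95 195.46 226.94]
 [634.22  75.78 226.94]]
rodR [453.93  75.4   96.28]
rodR tip by z=70..150 [array([454.2 ,  72.59,  70.  ]), array([451.66,  77.94, 110.  ]), array([449.11,  83.29, 150.  ])]
lever tip [158.4  353.47  91.28] lever near [464.59 354.2   92.19]
```

>>> apply_moves --pt "0 0 -45 -7.5" --pt "0 0 -45 -7.2" --pt "0 0 0 0" --gripper 0

```text
clock: 1.27
ee_pos: [170.7, 498.2, 324.5]
eef_rot: [0.001, 0.036, 0.999, 0.003]
force: [0.8, 0.9, -1.0]
gripper_width: 32.2
grasp_force: 0.0
```

>>> apply_moves --pt "-32 -41 0 0" --pt "-32 -41 0 0" --pt "-32 -41 0 0" --pt "-32 -41 0 0" --pt "-32 -41 0 0" --pt "-32 -41 0 0" --pt "-32 -41 0 0" --pt "-31 -43 0 0"

```text
clock: 2.28
ee_pos: [400.7, 147.4, 320.7]
eef_rot: [-0.0, 0.037, 0.999, 0.0]
force: [0.4, -0.1, 0.6]
gripper_width: -0.0
grasp_force: 0.0
```

>>> apply_moves --pt "-48 2 0 0" --pt "-48 2 0 0" --pt "-48 2 0 0" --pt "-48 2 0 0" --pt "-48 2 0 0" --pt "-48 2 0 0" --pt "0 0 0 0"

```text
clock: 3.15
ee_pos: [690.7, 139.2, 316.5]
eef_rot: [-0.002, 0.038, 0.999, -0.0]
force: [-0.6, -0.6, -0.8]
gripper_width: -0.0
grasp_force: 0.0
```

```bash
python3 - <<'E'
from h import *
s=manip.read_state();print(s['ee_pos'],s['qpos'],s['clock'])
a=viewer.get_image('top');b=viewer.get_image('scene')
for n,i in(('top',a),('scene',b)):
    p=proj(n,s['ee_pos'])[0];cv2.circle(i,(int(p[0]),int(p[1])),2,(0,0,255),-1)
c=np.hstack([cv2.resize(a[60:260,250:450],(400,400)),cv2.resize(b[60:260,290:490],(400,400))])
cv2.imwrite('pics/c2.png',np.clip(c*1.4,0,255).astype(np.uint8))
E
```

```text
[690.66761648 139.20775328 316.51532192] [ 9.52949564e-02  6.73052903e-01  6.82368447e-01  1.58426372e+00
 -1.27840239e-04  1.70489248e-01] 3.15
```

View pics/c2.png

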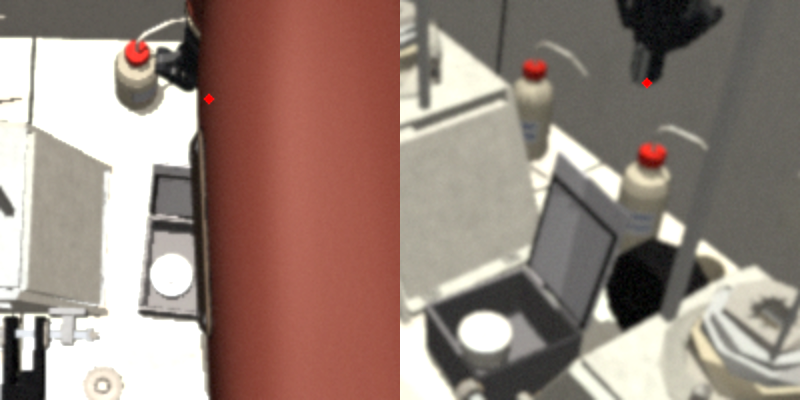

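The scene view shows the fingertips where the state puts them, above and behind the lid. The lid hasn't moved and the way down is clear.

>>> apply_moves --pt "0 0 40 0" --pt "0 0 40 0" --pt "0 0 21 0" --pt "8 0 0 0" --pt "8 0 0 0" --pt "0 0 0 0"

```text
clock: 4.0
ee_pos: [672.1, 141.3, 222.4]
eef_rot: [0.001, 0.036, 0.999, 0.0]
force: [1.1, 0.2, 0.5]
gripper_width: -0.2
grasp_force: 0.0
```

```bash
cat > lid.py <<'E'
from fit import *
P=[543.17,142.59,-.073]
def lid(name=None):
    img=viewer.get_image('scene');o=[]
    for q in spotter.landmark_of('scene','lid_edge')[:1]:
        uv=np.array(q['position'])[::-1]*[640,400];uvp=lambda th:proj('scene',pts([*P,th])[4:].mean(0))[0]
        g=np.linspace(-.05,1.9,400);d=[np.linalg.norm(uvp(t)-uv) for t in g];k=np.argmin(d);o.append((round(q['score'],2),uv,'th',round(g[k],3),'err',round(d[k],1)))
    for q in spotter.masks_of('scene','lid_edge')[:1]:
        m=q['mask'];o.append(('mask',m.sum(),np.argwhere(m).min(0)))
    s=manip.read_state();print(s['clock'],s['ee_pos'],s['force'],o)
    if name:
        c=cv2.resize(img[80:280,290:490],(500,500),interpolation=cv2.INTER_CUBIC);cv2.imwrite(name,np.clip(c*1.4,0,255).astype(np.uint8))
if __name__=='__main__':
    import sys;lid(*sys.argv[1:])
E
python3 lid.py pics/l1.png
```

```text
4.15 [672.71 141.05 221.24] [ 0.58 -0.45 -0.24] [(0.89, array([383.49, 152.08]), 'th', np.float64(1.709), 'err', np.float64(0.8)), ('mask', np.int64(2566), array([138, 353]))]
```

View pics/l1.png

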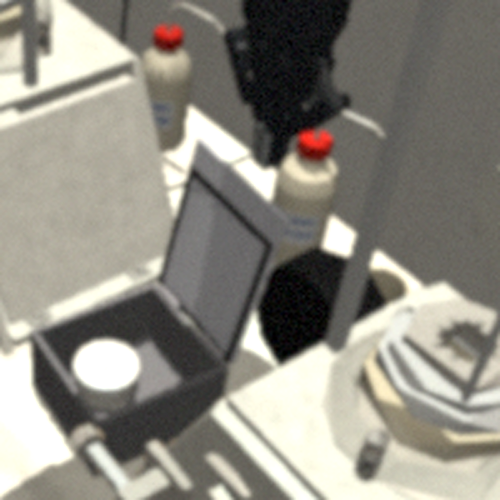

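Fingertips at crop (270, 160), just behind the lid edge; the lid is still at its stop. I'll go a little lower and then forward until the lid moves.

>>> apply_moves --pt "0 0 8 0" --pt "8 0 0 0" --pt "8 0 0 0" --pt "8 0 0 0" --pt "8 0 0 0" --pt "0 0 0 0"

```text
clock: 4.9
ee_pos: [639.8, 143.5, 212.7]
eef_rot: [0.0, 0.036, 0.999, 0.0]
force: [0.1, -0.2, 0.5]
gripper_width: 0.1
grasp_force: 0.0
```

```bash
python3 lid.py; python3 lid.py
```

```text
5.05 [640.59 143.3  212.39] [-0.07  0.87  0.27] [(0.7, array([378.62, 154.68]), 'th', np.float64(1.631), 'err', np.float64(2.1)), ('mask', np.int64(2480), array([136, 353]))]
5.2 [640.6  143.29 212.2 ] [-0.24  0.76  0.01] [(0.84, array([382.27, 153.48]), 'th', np.float64(1.69), 'err', np.float64(1.9)), ('mask', np.int64(2433), array([137, 353]))]
```

>>> apply_moves --pt "4 0 0 0" --pt "4 0 0 0" --pt "4 0 0 0" --pt "0 0 0 0"

```text
clock: 5.7
ee_pos: [628.1, 144.3, 212.4]
eef_rot: [-0.0, 0.037, 0.999, 0.0]
force: [-0.3, 0.0, -0.2]
gripper_width: 0.1
grasp_force: 0.0
```

```bash
python3 lid.py pics/l2.png
```

```text
5.85 [628.45 144.22 212.34] [-0.29  0.4  -0.16] [(0.71, array([375.42, 153.4 ]), 'th', np.float64(1.592), 'err', np.float64(0.2)), ('mask', np.int64(2116), array([139, 352]))]
```

View pics/l2.png

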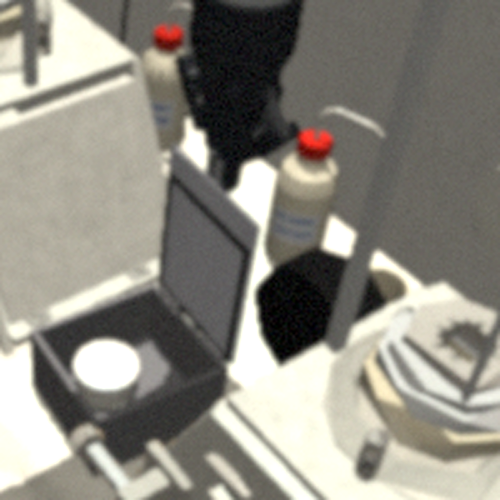

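The lid is balanced on the finger at about 1.6 rad. Next in one call: push past upright, hop over the edge, and catch it in front.

>>> apply_moves --pt "14 0 0 0" --pt "15 0 0 0" --pt "0 0 -35 0" --pt "52 0 0 0" --pt "18 0 25 0" --pt "0 0 35 0" --pt "0 0 0 0" --pt "0 0 0 0"

```text
clock: 6.85
ee_pos: [530.3, 151.5, 188.3]
eef_rot: [0.0, 0.037, 0.999, 0.0]
force: [-1.3, 0.1, 0.6]
gripper_width: -0.1
grasp_force: 0.2
```

```bash
python3 lid.py pics/l3.png
```

```text
7.0 [530.7  151.51 188.47] [ 0.13 -0.31 -0.24] [(0.69, array([341.82, 170.6 ]), 'th', np.float64(1.103), 'err', np.float64(1.5)), ('mask', np.int64(467), array([172, 342]))]
```

View pics/l3.png

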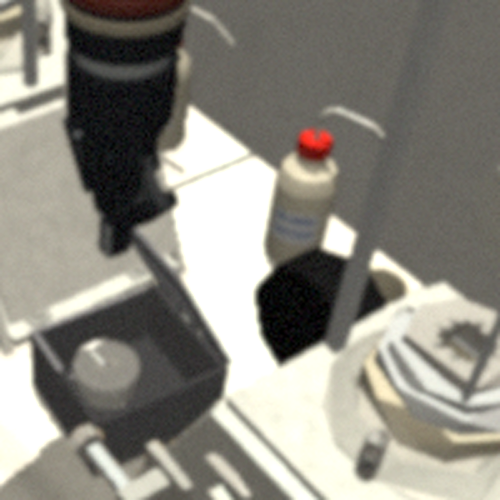

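The lid rests on the finger at about 1.1 rad (crop (130, 240)). The measured pose is steady, so I'll lower it, following the edge's arc.

>>> apply_moves --pt "8 0 4 0" --pt "8 0 5 0" --pt "7.5 0 5 0" --pt "7.5 0 6 0" --pt "7 0 6 0" --pt "6.5 0 6.5 0" --pt "6 0 7 0" --pt "6 0 7 0"

```text
clock: 8.0
ee_pos: [473.0, 155.6, 140.3]
eef_rot: [-0.0, 0.037, 0.999, -0.0]
force: [0.2, 0.9, -0.4]
gripper_width: 0.2
grasp_force: 0.2
```

```bash
python3 lid.py pics/l4.png
```

```text
8.15 [472.58 155.55 140.36] [-2.01 -0.78  0.8 ] [(0.69, array([316.1 , 199.92]), 'th', np.float64(0.615), 'err', np.float64(0.3)), ('mask', np.int64(1325), array([186, 318]))]
```

View pics/l4.png

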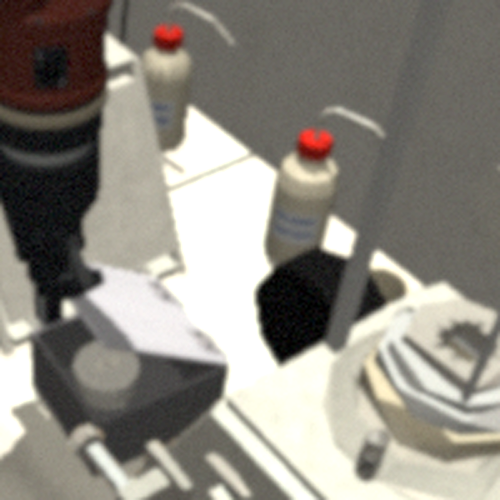

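Lid at about 0.63 rad, edge still on the finger at crop (85, 285). I'll keep going, more slowly.

>>> apply_moves --pt "3.5 0 5 0" --pt "3.5 0 5 0" --pt "3 0 5 0" --pt "3 0 5 0" --pt "2.5 0 5 0" --pt "2.5 0 5 0" --pt "2.5 0 5 0" --pt "2 0 5 0"

```text
clock: 9.15
ee_pos: [450.8, 157.3, 100.5]
eef_rot: [-0.0, 0.037, 0.999, 0.0]
force: [-0.2, -0.1, -0.1]
gripper_width: -0.1
grasp_force: 0.4
```

```bash
python3 lid.py; python3 lid.py
```

```text
9.3 [450.39 157.2  100.48] [-2.77  0.5  -0.5 ] [(0.98, array([304.9, 218.8]), 'th', np.float64(0.297), 'err', np.float64(2.0)), ('mask', np.int64(2326), array([192, 308]))]
9.45 [450.51 157.19 100.76] [-2.82  0.2   0.26] [(0.87, array([304.7, 221.2]), 'th', np.float64(0.258), 'err', np.float64(1.4)), ('mask', np.int64(2308), array([191, 308]))]
```

>>> apply_moves --pt "1.2 0 4 0" --pt "1.1 0 4 0" --pt "0.9 0 4 0" --pt "0.7 0 4 0"

```text
clock: 9.95
ee_pos: [447.0, 157.5, 84.5]
eef_rot: [-0.0, 0.037, 0.999, -0.0]
force: [-3.0, -0.3, -1.3]
gripper_width: 0.1
grasp_force: 1.5
```

```bash
python3 lid.py; python3 lid.py pics/l5.png
```

```text
10.1 [446.93 157.5   84.58] [-3.46  0.12 -0.39] [(0.73, array([302.27, 227.08]), 'th', np.float64(0.155), 'err', np.float64(2.5)), ('mask', np.int64(2463), array([192, 306]))]
10.25 [446.98 157.51  84.84] [-3.9  -1.46 -0.67] [(0.97, array([302.91, 226.68]), 'th', np.float64(0.165), 'err', np.float64(1.9)), ('mask', np.int64(2557), array([192, 305]))]
```

View pics/l5.png

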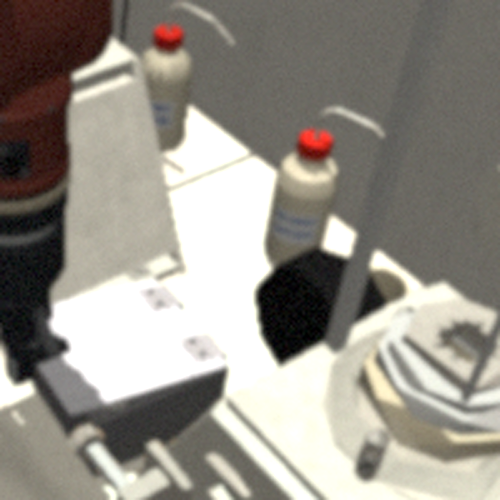

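Lid at about 0.16 rad with the edge at the finger (crop (45, 355)) and about 3.5 N of contact force. I'll do the last degrees in small steps.

>>> apply_moves --pt "0.35 0 2.3 0" --pt "0.35 0 2.3 0" --pt "0.3 0 2.3 0" --pt "0.3 0 2.3 0" --pt "0.2 0 2.3 0"

```text
clock: 10.88
ee_pos: [445.5, 157.6, 73.1]
eef_rot: [-0.0, 0.037, 0.999, -0.0]
force: [-4.2, -1.6, -0.4]
gripper_width: 0.0
grasp_force: 1.7
```

```bash
python3 lid.py; python3 lid.py
```

```text
11.025 [445.49 157.63  73.17] [-2.98 -0.1  -0.39] [(0.76, array([302.02, 229.6 ]), 'th', np.float64(0.111), 'err', np.float64(2.4)), ('mask', np.int64(2607), array([192, 305]))]
11.175 [445.53 157.63  73.32] [-4.76 -0.71 -1.47] [(0.69, array([302.08, 228.52]), 'th', np.float64(0.131), 'err', np.float64(2.5)), ('mask', np.int64(2550), array([193, 306]))]
```

>>> apply_moves --pt "0.2 0 2 0" --pt "0.2 0 2 0" --pt "0.2 0 2 0" --pt "0.2 0 2 0"

```text
clock: 11.68
ee_pos: [444.9, 157.7, 65.2]
eef_rot: [0.0, 0.037, 0.999, -0.0]
force: [-2.6, 0.1, -0.6]
gripper_width: -0.2
grasp_force: 1.2
```

```bash
python3 lid.py; python3 lid.py
```

```text
11.825 [444.95 157.71  65.28] [-2.21 -1.42 -1.5 ] [(0.87, array([303.62, 235.08]), 'th', np.float64(0.004), 'err', np.float64(0.6)), ('mask', np.int64(2619), array([193, 304]))]
11.975 [444.92 157.73  65.39] [-1.8  -0.85  0.04] [(0.7, array([302.21, 232.52]), 'th', np.float64(0.058), 'err', np.float64(2.0)), ('mask', np.int64(2556), array([193, 306]))]
```

>>> apply_moves --pt "0.15 0 1 0" --pt "0.15 0 1 0" --pt "0.15 0 1 0" --pt "0.15 0 0 0" --pt "0.15 0 0 0" --pt "0.15 0 0 0"

```text
clock: 12.72
ee_pos: [444.0, 157.8, 62.4]
eef_rot: [0.0, 0.037, 0.999, 0.0]
force: [0.4, -0.2, -0.3]
gripper_width: 0.1
grasp_force: 0.0
```

```bash
python3 lid.py; python3 lid.py pics/l6.png
```

```text
12.875 [443.92 157.78  62.35] [-0.09  0.34  0.24] [(0.73, array([304.13, 234.68]), 'th', np.float64(0.014), 'err', np.float64(0.1)), ('mask', np.int64(2668), array([193, 306]))]
13.025 [443.86 157.77  62.31] [-0.5   1.29  0.23] [(0.78, array([302.53, 233.4 ]), 'th', np.float64(0.038), 'err', np.float64(1.7)), ('mask', np.int64(2720), array([193, 305]))]
```

View pics/l6.png

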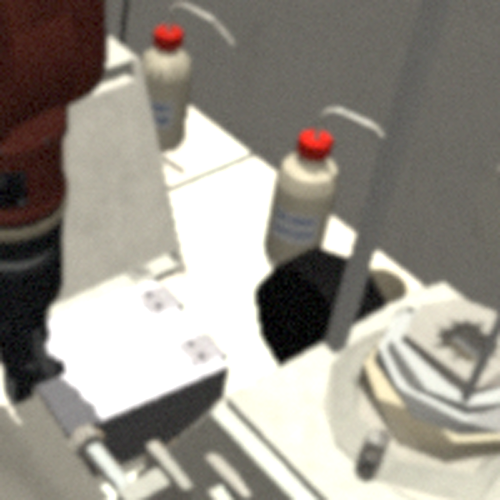

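The lid lies flat on the box and the contact force has gone to zero. I'll back the hand off forward, then up.

>>> apply_moves --pt "0.5 0 0 0" --pt "1 0 0 0" --pt "2 0 0 0" --pt "10 0 0 0" --pt "25 0 0 0" --pt "20 0 -10 0" --pt "0 0 -50 0" --pt "0 0 -50 0"

```text
clock: 14.02
ee_pos: [384.0, 162.0, 173.4]
eef_rot: [-0.001, 0.036, 0.999, -0.0]
force: [1.8, 1.4, -0.2]
gripper_width: 0.1
grasp_force: 0.0
```

>>> apply_moves --pt "0 0 -50 0" --pt "0 0 -50 0" --pt "20 0 0 0" --pt "0 0 0 0" --pt "0 0 0 0"

```text
clock: 14.65
ee_pos: [364.9, 163.4, 271.4]
eef_rot: [-0.001, 0.036, 0.999, -0.0]
force: [0.5, -0.7, -0.2]
gripper_width: -0.3
grasp_force: 0.0
```

```bash
python3 - <<'E'
from h import *
from lid import lid
lid();lid()
im=viewer.get_image('scene');t=viewer.get_image('top')
for l in['steel_cap','ring','calliper']:
    print(l,[ (np.round(atz('scene',q['position'][1]*640,q['position'][0]*400,0)),round(q['score'],2)) for q in spotter.landmark_of('scene',l)[:1]])
c=np.hstack([cv2.resize(im[150:290,280:400],(400,467)),cv2.resize(t[130:270,290:410],(400,467))])
cv2.imwrite('pics/end.png',np.clip(c*1.2,0,255).astype(np.uint8))
E
```

```text
14.8 [365.41 163.36 271.55] [ 1.02 -0.86  0.28] [(0.74, array([302.4, 234. ]), 'th', np.float64(0.028), 'err', np.float64(1.8)), ('mask', np.int64(3054), array([193, 292]))]
14.95 [365.59 163.43 271.91] [-1.14 -0.22 -0.24] [(0.56, array([342.08, 354.88]), 'th', np.float64(-0.05), 'err', np.float64(123.1)), ('mask', np.int64(3085), array([193, 292]))]
steel_cap [(array([380., 253.,   0.]), 0.83)]
ring [(array([394., -76.,   0.]), 0.63)]
calliper [(array([415., 494.,   0.]), 0.66)]
```

View pics/end.png

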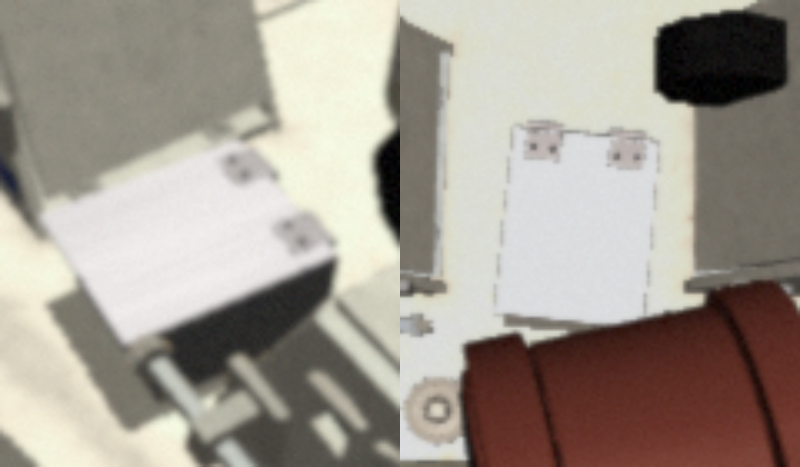

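The lid is flat and shut: its front corners are at crop (45, 213) and (122, 342) in the scene half. The box stands as before, the bystanders haven't moved, and the hand is clear, so I'm handing in.

```bash
python3 -c "
from station import manip
print(manip.hand_in())"
```

```text
the job is handed in; nothing more can be done
None
```

The lid was tipped forward, caught on the finger at about 1.1 rad, lowered on it until shut, and the hand was withdrawn; the job is handed in, with no verdict returned, and the last pictures show the lid flat, the box in place and the bystanders unmoved.

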